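Stand the toppled leg blank up against the bench hook

ROBOT

A 6-joint arm with a two-finger parallel gripper is mounted at the origin on the work surface. World frame = base frame: x ahead of the robot, y to its left, z up, the work surface at z = 0. Lengths are in m, angles in rad, forces in N, time in s.
With the tool pointing down it reaches from about 0.3 to 0.775 m from the base axis. Payload 14.6 kg.
Tool frame: the origin (TCP) lies at the very end of the fingers, on their centre line; the grasp point (between the pads) lies 19 mm behind it; z points along the fingers, y is the line along which they close (so a half turn about z gives the same grasp; the last joint's range is limited). The gripper opens to 94 mm and grips with 3 to 60 N. Pads are 16 mm wide; open, the fingers measure 119 mm over their backs; the gripper's body (75 mm by 177 mm) begins 78 mm behind the grasp point.
Start: joints at [1.163, 0.3, 1.521, -0, 1.321, -0.067], TCP at [0.184, 0.518, 0.205] pointing down, gripper open.
Joint ranges: [-3.03, 3.03], [-0.79, 2.21], [0.23, 2.52], [-1.04, 4.18], [0, 3.07], [-2.55, 2.55]. Speed limits (rad/s): [2.22, 2.22, 2.57, 3.14, 3.14, 3.14].

INTERFACE

Orientations are given as [roll, pitch, yaw] about the fixed x, y, z axes, in that order (R = Rz(yaw) Ry(pitch) Rx(roll)).
In Python, from station import ctrl gives the robot as it stands.
- The arm moves only by the tool carry_out, never from a script. Its argument "motion" is text: rows parted by semicolons, each of 7 numbers parted by spaces: the shift along the world's x, y, z in m, then the turn, a rotation vector about the world's x, y, z in degrees, then the closure in counts, from 0 (fully open) to 255 (shut). In form: dx dy dz wx wy wz hand; .... A call has 1 to 20 rows; each row shifts and turns the commanded pose from where the row before left it; what a row does not reach is not made up. A row lasts 1/12 s, in which the tool goes at most 41.7 mm and 7.16 degrees, less where a joint would pass 70% of its speed; a pose out of reach is approached as far as the arm can. A call is refused whole if a number of a shift passes 0.0417 or a number of a turn 7.16, either way. A call with a gripper value outside its range is refused whole. The fingers move at their own pace and stop on an object; "grip_force" is the grip in N (left out, the last holds). Time passes only in rows, so rows that do not move let the fingers close. It gives the time, the measured TCP pose, the force, the opening and the grip force at its end, in the units of the state.
- ctrl.get_obs(): the state, without advancing time (a new reading comes with each control period).
- ctrl.camera(name): name is "scene" or "top" or "wrist"; returns a dict with "pixels" (400x640x3 uint8, red, green, blue), "range_z" (400x640 float32, m along the optical axis (not along the pixel's ray), 0 where there is no reading), "K" (3x3 intrinsics, pixels), "position" and "attitude" of the camera in the world. Camera axes: x right, y up, looking along -z (the intrinsics and any distortion apply to the point x, -y, -z); pixel columns grow to the right and rows downward; lengths in m; the calibration is good to about 2 mm. A picture is of the moment at which its call begins.
- ctrl.hand_in(): hands the job in; it is judged then, once.
The state is a dict: "time_s": time; "qpos": joint angles; "joint_vel": joint speeds; "tau": joint torques, N m; "ee_pos": TCP position; "eef_rot": TCP orientation; "force": force on the tool from outside, world axes, zero at the start; "moment": the same for the moment, N m; "grip_width": finger opening in m; "grip_force": force on a finger pad.
Only numpy, scipy, OpenCV 4.12 (cv2) and the standard library are available. Lean on these libraries where they do the work, as an engineer would, in place of code of your own. Each camera call takes 0.05 s, during which the arm holds its last target. There are 200 camera calls.

TASK

The leg blank has been knocked over on the woodwork bench and its bare end is to be marked out next. Stand it upright on the base of the bench hook, red-painted end down, turned so that its face side (the face with the blue crayon loop) is pushed up flat against the stop across its whole width, and let go of it. Leave the other tools and pieces on the bench where they are.

Things in the scene. Friction and masses are not known exactly. Their poses are not given: they have to be found in the camera images.
- blank: Leg blank: pale timber 48 x 48 x 150 mm, about 0.2 kg, toppled on the bench. Origin: centre of its red-painted end (paint also covers 14 mm of the sides); +z runs from there to the bare end. The +x face is the face side (large blue crayon loop). The -y face is the face edge (blue V pointing to the corner shared with the face side), uppermost at the start.
- face_side (a point): Point on the face side of the blank (its looped +x face), midway across, 20 mm up from the red end: at (0.024, 0, 0.020) in the blank; axes as the blank. At the start this face is upright, on the side to which the V seen from above points.
- blank_centre (a point): Middle of the blank, 75 mm from either end, 24 mm inside each long face; axes as the blank.
- bench_hook: Bench hook, fixed: wooden base 260 (x) x 170 (y) x 18 mm, hooked over the far bench edge, with a stop across its end nearest the robot. Origin under the middle of the base at bench height; +x to the far edge, z up. The stop is 30 mm thick (x -0.130 to -0.100), 140 mm long (y -0.085 to +0.055), its top at z = 0.058, 40 mm above the base. Only its +x face has base in front of it.
- stop_face (a point): Point at the foot of the stop face that looks away from the robot, where it meets the top of the base, midway along the stop: at (-0.100, -0.015, 0.018) in the bench hook; axes as the bench hook, so +x points straight out from the stop face.
- hammer: Bystander, loose: a claw hammer with wooden handle, lying flat; origin midway under it. To be left where it is.
- try_square: Bystander, loose: a try square lying flat: dark wood stock 125 mm, steel blade 150 mm; origin under the stock. To be left where it is.
- glue: Bystander, loose: a white glue bottle with orange cap and blue label, standing, 68 mm across, 190 mm tall; origin under its base. To be left where it is.
- pencil_pot: Bystander, loose: a steel pot of pencils, standing, 76 mm across, 95 mm tall (pencils up to 190 mm); origin under its base. To be left where it is.
- offcut: Bystander, loose: a plain darker wooden offcut, 45 x 70 x 45 mm, no paint and no marks; origin under its centre. To be left where it is.
- sanding_block: Bystander, loose: a cork sanding block 65 x 115 x 33 mm; origin under its centre. To be left where it is.
- tenon_saw: Bystander, loose: a tenon saw lying flat, 375 mm long, up to 110 mm wide; origin under the middle. To be left where it is.
Mind the look-alikes: they are no part of the job. Of the things like the blank, leave any that is pink; of the rest the larger one is meant.

How it is judged:
By the outcome, as a careful person would: the job done as asked, in the order asked, and still so for the second after the job is handed in, with the robot touching nothing.
It also fails if it takes over 38 s, if anything falls off the work surface, if the arm or the gripper's body presses on something with over 40 N, if the wrist force passes 120 N, or if a joint passes its speed limit or range.

## Working session

There is one attempt and no reset: what is moved stays moved. The work goes in short steps, Python scripts to look and compute and a tool call to move; the robot and the scene stay as the last step left them, time stands still between calls to the robot, and variables do not carry over. Pictures are saved under pics/ and viewed, at most 10 in all, crops included, and the job is handed in when it is done.

Besides the shell and the picture viewer there is one more tool, called after ">>>" by a JSON object that holds its "fn" and its "kwargs". carry_out: Moves the arm, as the interface text tells. Its arguments: {"type":"object","properties":{"motion":{"type":"string"},"grip_force":{"type":"number"}},"required":["motion"]}

```bash
mkdir -p pics; cat > h.py <<'E'
import numpy as np, cv2
from station import ctrl
def cam(n):
    c=ctrl.camera(n); return c
def save(c,f): cv2.imwrite('pics/'+f,cv2.cvtColor(c['pixels'],cv2.COLOR_RGB2BGR))
def rot(c):
    a=np.array(c['attitude'],float)
    if a.shape==(3,3): return a
    from scipy.spatial.transform import Rotation as R
    return R.from_euler('xyz',a).as_matrix() if a.size==3 else R.from_quat(a).as_matrix()
def cloud(c):
    z=c['range_z'];K=c['K'];v,u=np.mgrid[:z.shape[0],:z.shape[1]]
    p=np.stack([(u-K[0,2])/K[0,0]*z,-(v-K[1,2])/K[1,1]*z,-z],-1)
    return p@rot(c).T+np.array(c['position'])
E
python3 - <<'E'
from h import *
for n in ('top','scene'):
    c=cam(n); save(c,n+'0.png'); print(n,c['K'],c['position'],c['attitude'],[k for k in c])
    np.savez('/tmp/'+n+'0.npz',**{k:c[k] for k in c})
print(ctrl.get_obs())
E
```

```text
top [[474.87411516   0.         324.58022732]
 [  0.         474.87411516 198.09490364]
 [  0.           0.           1.        ]] [ 0.2843185  -0.00960907  1.49493511] [ 0.14191137 -0.00762216 -1.56460516] ['pixels', 'range_z', 'K', 'position', 'attitude']
scene [[397.85173239   0.         318.03151191]
 [  0.         397.85173239 198.16872685]
 [  0.           0.           1.        ]] [ 1.45761939 -0.25374044  1.04187319] [ 0.79874182 -0.00888555  1.35838337] ['pixels', 'range_z', 'K', 'position', 'attitude']
{'time_s': 0.1, 'qpos': array([ 1.16336286e+00,  3.00413966e-01,  1.52151934e+00,  3.22210487e-05,
        1.32071637e+00, -6.65859834e-02]), 'joint_vel': array([ 1.01084948e-03, -1.18125119e-03, -2.24218809e-03,  1.17410940e-03,
       -2.73802585e-03,  8.97258930e-05]), 'tau': array([ 1.82260206e-03, -5.32642508e+01, -3.53282726e+01,  7.08828284e-02,
        2.35389947e-02, -8.43940393e-05]), 'ee_pos': array([0.18374942, 0.51814289, 0.20494379]), 'eef_rot': array([-3.14054005e+00, -1.01472030e-04,  2.80073712e+00]), 'force': array([-0.61715133,  0.6388842 ,  0.51781235]), 'moment': array([ 0.01119015, -0.02170265,  0.03270105]), 'grip_force': 0.0, 'grip_width': 0.09412076315301969}
```

View pics/top0.png

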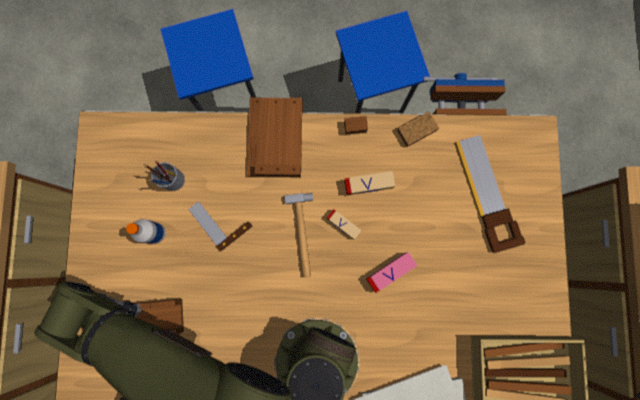

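View pics/scene0.png

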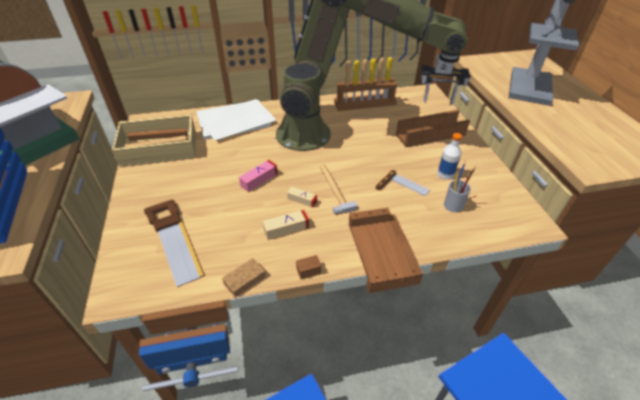

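Top view: the blank is the larger pale piece at about (370,183), with its red end on the left at (348,186) and its V pointing towards the robot. The pale look-alike at (343,224) is smaller, and the other at (390,272) is pink. The bench hook is at (275,137), with its stop at the near end around row 170. The scene view agrees: the blank is at (287,224) with its red end on the right, and the stop is at (372,215).

```bash
cat > m.py <<'E'
from h import *
def rect(P,name):
    r=cv2.minAreaRect(P[:,:2].astype(np.float32)*1000); b=cv2.boxPoints(r)
    print(name,len(P),'c',np.round(r[0],1),'size',np.round(r[1],1),'ang',round(r[2],2),'zmed',round(np.median(P[:,2])*1000,1),'\n',np.round(b).tolist())
if __name__=='__main__':
    for n in('top','scene'):
        c=dict(np.load(f'/tmp/{n}0.npz')); p=cloud(c); px=c['pixels'].astype(int); hsv=cv2.cvtColor(c['pixels'],cv2.COLOR_RGB2HSV)
        x,y,z=p[...,0],p[...,1],p[...,2]
        if n=='top':
            print('bench z',np.median(z[250:290,200:280]), 'blank px',p[183,370],'hook',p[137,275],p[171,275])
        # blank top
        m=(abs(z-.048)<.006)&(x>.3)&(x<.75)&(y<.0)&(y>-.3)
        k,l,s,ce=cv2.connectedComponentsWithStats(m.astype(np.uint8))
        for i in range(1,k):
            if s[i,4]>80: print(n,s[i],ce[i]); rect(p[l==i],'top48')
        m=(abs(z-.058)<.008)&(x>.35)&(x<.75)&(y>.02)&(y<.3)
        k,l,s,ce=cv2.connectedComponentsWithStats(m.astype(np.uint8))
        for i in range(1,k):
            if s[i,4]>60: print(n,s[i],ce[i]); rect(p[l==i],'stop')
        m=(abs(z-.018)<.006)&(x>.35)&(x<.95)&(y>.02)&(y<.3)&(px.sum(-1)<330)
        k,l,s,ce=cv2.connectedComponentsWithStats(m.astype(np.uint8))
        for i in range(1,k):
            if s[i,4]>200: print(n,s[i],ce[i]); rect(p[l==i],'base')
E
python3 m.py
```

```text
bench z 0.0012563596306597313 blank px [ 0.53884707 -0.15933238  0.05068636] hook [0.68975332 0.13953822 0.02474337] [0.57227573 0.13361946 0.06088564]
top [345 117  23  16 241] [355.23651452 124.01244813]
top48 241 c [ 729.2 -116.3] size [45.5 68.5] ang 6.83 zmed 45.6 
 [[702.0, -85.0], [711.0, -153.0], [756.0, -148.0], [748.0, -80.0]]
top [345 171  50  23 712] [369.58848315 182.32724719]
top48 712 c [ 541.3 -158.6] size [ 50.4 151.3] ang 9.27 zmed 48.6 
 [[504.0, -88.0], [529.0, -237.0], [578.0, -229.0], [554.0, -80.0]]
top [394 253  20   9  96] [404.91666667 258.3125    ]
top48 96 c [ 312.6 -259.8] size [24.1 57.2] ang 0.42 zmed 48.3 
 [[300.0, -231.0], [301.0, -289.0], [325.0, -288.0], [324.0, -231.0]]
top [255 165  46  11 445] [277.22921348 169.47865169]
stop 445 c [577.6 126.8] size [ 31.2 139.2] ang 0.3 zmed 58.8 
 [[562.0, 196.0], [562.0, 57.0], [594.0, 57.0], [593.0, 197.0]]
top [ 247   98   55   80 3388] [274.01505313 132.17591499]
base 3388 c [692.8 142.3] size [261.2 171. ] ang 0.19 zmed 18.6 
 [[562.0, 227.0], [563.0, 56.0], [824.0, 57.0], [823.0, 228.0]]
scene [263 210  47  23 521] [285.53166987 220.66986564]
top48 521 c [ 544.5 -158.6] size [ 54.8 151.1] ang 8.97 zmed 48.3 
 [[506.0, -88.0], [529.0, -237.0], [583.0, -229.0], [560.0, -80.0]]
scene [297 255  25  15 233] [308.69527897 262.44206009]
top48 233 c [ 729.1 -117.2] size [42.5 70.2] ang 3.98 zmed 45.1 
 [[705.0, -84.0], [710.0, -154.0], [753.0, -151.0], [748.0, -81.0]]
scene [350 208  41  13 330] [369.88181818 213.99090909]
stop 330 c [580.1 126.9] size [141.8  38.4] ang 88.77 zmed 57.7 
 [[559.0, 56.0], [598.0, 56.0], [601.0, 197.0], [562.0, 198.0]]
scene [349 215  75  70 774] [395.6873385  251.60206718]
base 774 c [696.5 140.3] size [169.9 260.5] ang 89.61 zmed 18.0 
 [[566.0, 56.0], [826.0, 54.0], [827.0, 224.0], [567.0, 226.0]]
```

```bash
cat > g.py <<'E'
from h import *
from scipy.spatial.transform import Rotation as R
zb=np.array([.164,-.987,0]);zb/=np.linalg.norm(zb); 
def tool(d,y):
    d=d/np.linalg.norm(d); return R.from_matrix(np.c_[np.cross(y,d),y,d])
def basis(th,a):   # th: heading of tool y (deg), blank lying
    y=np.array([np.cos(np.radians(th)),np.sin(np.radians(th)),0]); n=np.array([-y[1],y[0],0])
    return y,n
a=np.radians(45)
y,n=basis(9.3,0); Ri=tool(n*np.cos(a)-np.array([0,0,np.sin(a)]),y)
y,n=basis(0.2,0); Rf=tool(-n*np.sin(a)-np.array([0,0,np.cos(a)]),y)
def delta(p,Rt,obs=None):
    o=obs or ctrl.get_obs(); Rc=R.from_euler('xyz',o['eef_rot'])
    w=(Rt*Rc.inv()).as_rotvec(degrees=True)
    print('t',round(o['time_s'],2),'pos',np.round(o['ee_pos'],4),'q',np.round(o['qpos'],2)); print('shift',np.round(p-o['ee_pos'],4),'rotvec',np.round(w,2),round(np.linalg.norm(w),1))
E
python3 - <<'E'
from g import *
for nm,Rt,q1s in(('i',Ri,(-.5,-.35)),('f',Rf,(.3,.5))):
  for q1 in q1s:
    for q23 in(1.6,2.0,2.4):
      M=(R.from_euler('z',q1)*R.from_euler('y',q23)).inv()*Rt*R.from_euler('z',-np.pi/2)
      print(nm,q1,q23,np.round(M.as_euler('ZYZ'),2))
delta(np.array([.548-.0022-.0,-.185,.0146]),Ri)
# pre-grasp tool down over it at height
E
```

```text
i -0.5 1.6 [ 0.66  2.   -0.52]
i -0.5 2.0 [ 0.59  1.67 -0.77]
i -0.5 2.4 [ 0.61  1.34 -0.99]
i -0.35 1.6 [ 0.71  1.9  -0.4 ]
i -0.35 2.0 [ 0.66  1.59 -0.66]
i -0.35 2.4 [ 0.7   1.28 -0.91]
f 0.3 1.6 [-0.76  1.76  0.23]
f 0.3 2.0 [-0.75  1.46  0.51]
f 0.3 2.4 [-0.82  1.18  0.8 ]
f 0.5 1.6 [-0.71  1.89  0.39]
f 0.5 2.0 [-0.67  1.58  0.64]
f 0.5 2.4 [-0.71  1.27  0.9 ]
t 0.1 pos [0.1837 0.5181 0.2049] q [ 1.16  0.3   1.52  0.    1.32 -0.07]
shift [ 0.3621 -0.7031 -0.1903] rotvec [ 36.19  30.16 -57.9 ] 74.6
```

>>> {"fn": "carry_out", "kwargs": {"motion": "0 0 0.03 0 0 0 0;0 0 0.03 0 0 0 0;0 0 0.03 0 0 0 0;0.014 -0.03 0.01 0 0 0 0;0.014 -0.03 0 0 0 0 0;0.014 -0.03 0 1.45 1.21 -2.32 0;0.014 -0.03 0 1.45 1.21 -2.32 0;0.014 -0.03 0 1.45 1.21 -2.32 0;0.014 -0.03 0 1.45 1.21 -2.32 0;0.014 -0.03 0 1.45 1.21 -2.32 0;0.014 -0.03 0 1.45 1.21 -2.32 0;0.014 -0.03 0 1.45 1.21 -2.32 0;0.014 -0.03 0 1.45 1.21 -2.32 0;0.014 -0.03 0 1.45 1.21 -2.32 0;0.014 -0.03 0 1.45 1.21 -2.32 0;0.014 -0.03 0 1.45 1.21 -2.32 0;0.014 -0.03 0 1.45 1.21 -2.32 0;0.014 -0.03 0 1.45 1.21 -2.32 0;0.014 -0.03 0 1.45 1.21 -2.32 0;0.014 -0.03 0 1.45 1.21 -2.32 0", "grip_force": 25}}

```text
time_s: 1.77
ee_pos: [0.4221, 0.0066, 0.3053]
eef_rot: [3.024, -0.475, 2.207]
force: [0.7, 0.4, 0.3]
grip_width: 0.094
grip_force: 0.0
```

```bash
python3 -c "
from g import *
delta(np.array([.563,-.29,.125]),Ri)"
```

```text
t 1.77 pos [0.4221 0.0066 0.3053] q [-0.31  0.1   1.6   0.38  1.75 -0.91]
shift [ 0.1409 -0.2966 -0.1803] rotvec [ 14.33  12.02 -22.93] 29.6
```

>>> {"fn": "carry_out", "kwargs": {"motion": "0.012 -0.025 -0.015 1.2 1 -1.9 0;0.012 -0.025 -0.015 1.2 1 -1.9 0;0.012 -0.025 -0.015 1.2 1 -1.9 0;0.012 -0.025 -0.015 1.2 1 -1.9 0;0.012 -0.025 -0.015 1.2 1 -1.9 0;0.012 -0.025 -0.015 1.2 1 -1.9 0;0.012 -0.025 -0.015 1.2 1 -1.9 0;0.012 -0.025 -0.015 1.2 1 -1.9 0;0.012 -0.025 -0.015 1.2 1 -1.9 0;0.012 -0.025 -0.015 1.2 1 -1.9 0;0.012 -0.025 -0.015 1.2 1 -1.9 0;0.009 -0.022 -0.015 1.1 1 -2 0;0 0 0 0 0 0 0"}}

```text
time_s: 2.85
ee_pos: [0.5616, -0.2912, 0.119]
eef_rot: [-3.134, -0.791, 1.725]
force: [-0.4, 0.4, -1.1]
grip_width: 0.094
grip_force: 0.0
```

```bash
python3 - <<'E'
from g import *
delta(np.array([.5457,-.185,.0146]),Ri)
c=cam('wrist'); save(c,'w1.png'); p=cloud(c); from m import rect
m=(abs(p[...,2]-.048)<.004)&(p[...,0]>.45)&(p[...,0]<.64)&(p[...,1]<-.05)
k,l,s,ce=cv2.connectedComponentsWithStats(m.astype(np.uint8))
for i in range(1,k):
    if s[i,4]>500: print(s[i]); rect(p[l==i],'blank')
E
```

```text
t 2.85 pos [ 0.5616 -0.2912  0.119 ] q [-0.73  0.94  0.9   0.49  1.92 -0.87]
shift [-0.0159  0.1062 -0.1044] rotvec [-0.25 -0.35  0.16] 0.5
[ 296   90   53  118 5551]
blank 5551 c [ 544.1 -159.9] size [ 48.6 151.6] ang 9.24 zmed 47.8 
 [[508.0, -89.0], [532.0, -239.0], [580.0, -231.0], [556.0, -81.0]]
```

View pics/w1.png

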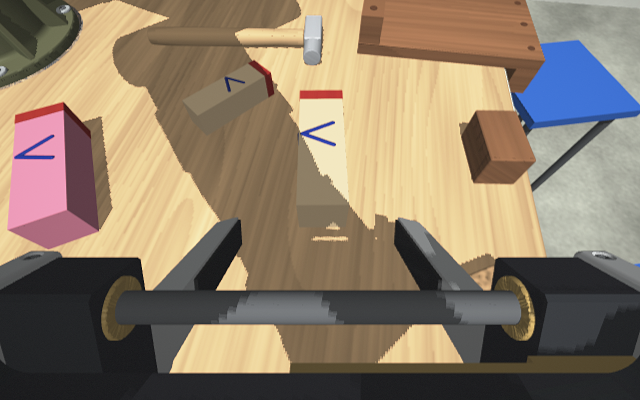

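The wrist view shows the blank at (322,150) between the fingers, with its V pointing left, towards the robot. Its pose agrees with the top view, so I'm going in.

>>> {"fn": "carry_out", "kwargs": {"motion": "-0.002 0.013 -0.013 0 0 0 0;-0.002 0.013 -0.013 0 0 0 0;-0.002 0.013 -0.013 0 0 0 0;-0.002 0.013 -0.013 0 0 0 0;-0.002 0.013 -0.013 0 0 0 0;-0.002 0.013 -0.013 0 0 0 0;-0.001 0.013 -0.013 0 0 0 0;-0.001 0.013 -0.013 0 0 0 0;0 0 0 0 0 0 0;0 0 0 0 0 0 255;0 0 0 0 0 0 255;0 0 0 0 0 0 255;0 0 0 0 0 0 255;0 0 0 0 0 0 255;0 0 0 0 0 0 255;0 0 0 0 0 0 255;0 0 0 0 0 0 255", "grip_force": 30}}

```text
time_s: 4.32
ee_pos: [0.5488, -0.1848, 0.0215]
eef_rot: [3.14, -0.783, 1.737]
force: [-0.8, -0.7, 1.1]
grip_width: 0.0477
grip_force: 30.0
```

>>> {"fn": "carry_out", "kwargs": {"motion": "0 0 0.015 0 0 0 255;0 0 0.025 0 0 0 255;0 0 0.03 0 0 0 255;0 0 0.03 0 0 0 255;0 0 0.03 0 0 0 255;0 0 0.03 0 0 0 255;0 0 0.03 0 0 0 255;0 0 0.03 0 0 0 255;0 0 0.01 0 0 0 255"}}

```text
time_s: 5.07
ee_pos: [0.5492, -0.1849, 0.2566]
eef_rot: [3.133, -0.779, 1.742]
force: [0.6, -0.6, -2.5]
grip_width: 0.048
grip_force: 30.0
```

```bash
python3 -c "
from g import *
delta(np.array([.655,.125,.19]),Rf); print(ctrl.get_obs()['force'],ctrl.get_obs()['grip_width'])"
```

```text
t 5.07 pos [ 0.5492 -0.1849  0.2566] q [-0.62  0.64  1.09  0.57  1.95 -0.73]
shift [ 0.1058  0.3099 -0.0666] rotvec [-89.41  -7.3   -7.57] 90.0
[ 0.63940181 -0.60538412 -2.48593497] 0.047963057641207375
```

>>> {"fn": "carry_out", "kwargs": {"motion": "0.005 0.0155 0 -4.47 -0.365 -0.38 255;0.005 0.0155 0 -4.47 -0.365 -0.38 255;0.005 0.0155 0 -4.47 -0.365 -0.38 255;0.005 0.0155 0 -4.47 -0.365 -0.38 255;0.005 0.0155 0 -4.47 -0.365 -0.38 255;0.005 0.0155 0 -4.47 -0.365 -0.38 255;0.005 0.0155 0 -4.47 -0.365 -0.38 255;0.005 0.0155 0 -4.47 -0.365 -0.38 255;0.005 0.0155 0 -4.47 -0.365 -0.38 255;0.005 0.0155 0 -4.47 -0.365 -0.38 255;0.005 0.0155 0 -4.47 -0.365 -0.38 255;0.005 0.0155 0 -4.47 -0.365 -0.38 255;0.005 0.0155 -0.005 -4.47 -0.365 -0.38 255;0.005 0.0155 -0.005 -4.47 -0.365 -0.38 255;0.005 0.0155 -0.01 -4.47 -0.365 -0.38 255;0.005 0.0155 -0.01 -4.47 -0.365 -0.38 255;0.006 0.0155 -0.01 -4.47 -0.365 -0.38 255;0.006 0.0155 -0.01 -4.47 -0.365 -0.38 255;0.006 0.0155 -0.01 -4.47 -0.365 -0.38 255;0.006 0.0155 -0.01 -4.47 -0.365 -0.38 255"}}

```text
time_s: 6.73
ee_pos: [0.6526, 0.1264, 0.1805]
eef_rot: [3.141, 0.784, 1.569]
force: [0.6, -0.8, -2.0]
grip_width: 0.0476
grip_force: 30.0
```

>>> {"fn": "carry_out", "kwargs": {"motion": "0 0 0 0 0 0 255;0 0 0 0 0 0 255"}}

```text
time_s: 6.9
ee_pos: [0.6521, 0.1266, 0.1784]
eef_rot: [-3.136, 0.782, 1.576]
force: [-1.4, -0.2, -3.0]
grip_width: 0.0482
grip_force: 30.0
```

```bash
python3 - <<'E'
from g import *
delta(np.array([.655,.125,.19]),Rf); o=ctrl.get_obs(); print(o['force'],o['grip_width'])
for n in('scene','top'):
    c=cam(n); p=cloud(c); np.savez('/tmp/'+n+'1.npz',**c)
    if n=='scene': cv2.imwrite('pics/s1.png',cv2.resize(cv2.cvtColor(c['pixels'][60:300,260:500],cv2.COLOR_RGB2BGR),None,fx=2.5,fy=2.5))
    hsv=cv2.cvtColor(c['pixels'],cv2.COLOR_RGB2HSV)
E
```

```text
t 6.9 pos [0.6521 0.1266 0.1784] q [ 0.4   0.79  1.03 -0.71  1.67  0.46]
shift [ 0.0029 -0.0016  0.0116] rotvec [-0.21 -0.24  0.16] 0.4
[-1.44411921 -0.20229628 -3.00246666] 0.04824958111644121
```

View pics/s1.png

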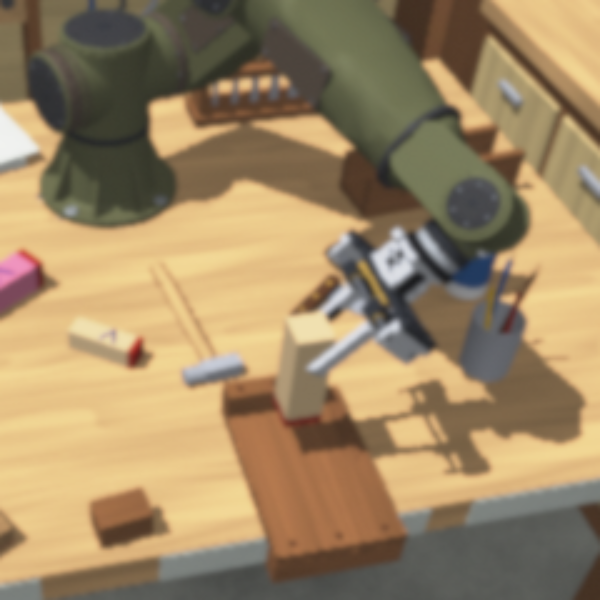

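The scene crop shows the blank upright over the hook with its red end down, at about (303,365), and clear of the stop. Next I'll check its height, tilt and yaw.

```bash
cat > b.py <<'E'
from g import *
from m import rect
def look(t,ctr,zlo,zhi):
    for n in('scene','top'):
        c=dict(np.load(f'/tmp/{n}{t}.npz')) ; p=cloud(c); hsv=cv2.cvtColor(c['pixels'],cv2.COLOR_RGB2HSV)
        box=(abs(p[...,0]-ctr[0])<.04)&(abs(p[...,1]-ctr[1])<.04)
        if n=='scene':
            m=box&(p[...,2]>zlo+.01)&(p[...,2]<zhi-.01)
            d=p-np.array([ctr[0],ctr[1],0])
            f=m&(d[...,0]>.015)&(abs(d[...,1])<.018)
            q=p[f]; 
            A=np.c_[q[:,1]-ctr[1],q[:,2]-.1,np.ones(len(q))]; w=np.ones(len(q),bool)
            for _ in range(6):
                s=np.linalg.lstsq(A[w],q[w,0],rcond=None)[0]; w=abs(A@s-q[:,0])<.003
            print('far face n',w.sum(),len(q),'yaw deg',-np.degrees(s[0]).round(2),'lean(dx/dz) deg',np.degrees(s[1]).round(2),'x at y0,z=.1',s[2].round(4))
            zs=p[...,2][box&(abs(d[...,0])<.03)]; print('zmax',np.percentile(zs,99))
        else:
            m=box&(abs(p[...,2]-zhi)<.008); rect(p[m],'toptop')
        r=box&((hsv[...,0]<6)|(hsv[...,0]>174))&(hsv[...,1]>190)&(p[...,2]>zlo-.01)&(p[...,2]<zlo+.04)
        if r.sum()>5: q=p[r]; print(n,'red',r.sum(),'z',np.percentile(q[:,2],[2,50,98]).round(4),'y',np.percentile(q[:,1],[2,98]).round(4),'x',np.percentile(q[:,0],[2,98]).round(4))
E
python3 -c "
from b import *
look(1,(.652,.127),.0776,.2276)"
```

```text
far face n 264 328 yaw deg 1.04 lean(dx/dz) deg 0.36 x at y0,z=.1 0.6746
zmax 0.23101017542337612
toptop 354 c [652.1 135.4] size [74.8 60.8] ang 1.27 zmed 230.3 
 [[614.0, 165.0], [615.0, 104.0], [690.0, 106.0], [689.0, 167.0]]
```

>>> {"fn": "carry_out", "kwargs": {"motion": "0 0 -0.006 0 0 0 255;0 0 -0.008 0 0 0 255;0 0 -0.008 0 0 0 255;0 0 -0.008 0 0 0 255;0 0 -0.008 0 0 0 255;0 0 -0.008 0 0 0 255;0 0 -0.006 0 0 0 255;0 0 -0.004 0 0 0 255;-0.004 0 0 0 0 0 255;-0.004 0 0 0 0 0 255;-0.004 0 0 0 0 0 255;-0.004 0 0 0 0 0 255;-0.004 0 0 0 0 0 255;-0.004 0 0 0 0 0 255;-0.003 0 0 0 0 0 255;0 0 0 0 0 0 255;0 0 0 0 0 0 255"}}

```text
time_s: 8.42
ee_pos: [0.6258, 0.1254, 0.1256]
eef_rot: [3.14, 0.781, 1.569]
force: [-0.5, 0.4, -3.2]
grip_width: 0.0478
grip_force: 30.0
```

>>> {"fn": "carry_out", "kwargs": {"motion": "-0.001 0 0 0 0 0 255;-0.001 0 0 0 0 0 255;0 0 0 0 0 0 255"}}

```text
time_s: 8.67
ee_pos: [0.6238, 0.1253, 0.1254]
eef_rot: [3.141, 0.781, 1.569]
force: [1.0, 0.4, -2.6]
grip_width: 0.0477
grip_force: 30.0
```

>>> {"fn": "carry_out", "kwargs": {"motion": "-0.001 0 -0.002 0 0 0 255;-0.001 0 -0.002 0 0 0 255;0 0 0 0 0 0 255"}}

```text
time_s: 8.92
ee_pos: [0.6215, 0.1253, 0.1208]
eef_rot: [-3.141, 0.781, 1.57]
force: [0.2, -1.1, -2.3]
grip_width: 0.048
grip_force: 30.0
```

>>> {"fn": "carry_out", "kwargs": {"motion": "-0.001 0 0 0 0 0 255;-0.001 0 0 0 0 0 255;0 0 0 0 0 0 255"}}

```text
time_s: 9.17
ee_pos: [0.6197, 0.1254, 0.1215]
eef_rot: [3.141, 0.781, 1.569]
force: [0.2, 0.8, -2.6]
grip_width: 0.0479
grip_force: 30.0
```

>>> {"fn": "carry_out", "kwargs": {"motion": "-0.001 0 0 0 0 0 255;-0.001 0 0 0 0 0 255;0 0 0 0 0 0 255"}}

```text
time_s: 9.42
ee_pos: [0.6188, 0.1253, 0.1218]
eef_rot: [3.137, 0.78, 1.567]
force: [7.1, -1.5, -4.5]
grip_width: 0.0476
grip_force: 30.0
```

The blank has touched the stop at TCP x≈0.619. Now I'll lower it onto the base.

>>> {"fn": "carry_out", "kwargs": {"motion": "0.0005 0 -0.001 0 0 0 255;0 0 -0.001 0 0 0 255;0 0 0 0 0 0 255"}}

```text
time_s: 9.67
ee_pos: [0.6189, 0.1254, 0.1198]
eef_rot: [3.138, 0.781, 1.568]
force: [5.4, -0.5, -0.8]
grip_width: 0.0475
grip_force: 30.0
```

>>> {"fn": "carry_out", "kwargs": {"motion": "0 0 -0.001 0 0 0 255;0 0 -0.001 0 0 0 255;0 0 0 0 0 0 255"}}

```text
time_s: 9.92
ee_pos: [0.6189, 0.1254, 0.1183]
eef_rot: [3.138, 0.781, 1.567]
force: [5.5, 0.3, 1.8]
grip_width: 0.0477
grip_force: 30.0
```

```bash
python3 - <<'E'
from b import *
o=ctrl.get_obs(); print(o['ee_pos'],o['force'])
for n in('scene','top'): np.savez(f'/tmp/{n}2.npz',**cam(n))
look(2,(o['ee_pos'][0],.127),.02,.17)
E
```

```text
[0.61892561 0.12543092 0.11828539] [5.54881301 0.31896323 1.83210112]
far face n 231 294 yaw deg 0.41 lean(dx/dz) deg -0.7 x at y0,z=.1 0.642
zmax 0.17147446808999278
toptop 317 c [616.8 136.6] size [73.3 60.4] ang 0.09 zmed 169.0 
 [[580.0, 167.0], [580.0, 106.0], [654.0, 106.0], [653.0, 167.0]]
```

>>> {"fn": "carry_out", "kwargs": {"motion": "0 0 -0.001 0 0 0 255;0 0 0 0 0 0 255"}}

```text
time_s: 10.18
ee_pos: [0.6189, 0.1255, 0.1182]
eef_rot: [3.137, 0.781, 1.566]
force: [3.0, 2.1, 8.5]
grip_width: 0.0479
grip_force: 30.0
```

>>> {"fn": "carry_out", "kwargs": {"motion": "0 0 0 0 0 0 140;0 0 0 0 0 0 140;0 0 0 0 0 0 100;0 0 0 0 0 0 60;0 0 0 0 0 0 20;0 0 0 0 0 0 0;0 0 0 0 0 0 0;0 0 0 0 0 0 0", "grip_force": 5}}

```text
time_s: 10.85
ee_pos: [0.6182, 0.1253, 0.1163]
eef_rot: [3.141, 0.781, 1.569]
force: [-0.4, -0.4, -0.0]
grip_width: 0.0851
grip_force: 0.0
```

```bash
python3 - <<'E'
from b import *
o=ctrl.get_obs(); print(o['ee_pos'],o['force'],o['grip_width'],o['time_s'])
for n in('scene','top'): np.savez(f'/tmp/{n}3.npz',**cam(n))
look(3,(o['ee_pos'][0],.127),.02,.168)
E
```

```text
[0.61824208 0.12531947 0.11630145] [-0.44777852 -0.42744142 -0.03057665] 0.08510229235010831 10.85
far face n 240 258 yaw deg -0.5 lean(dx/dz) deg -0.05 x at y0,z=.1 0.6426
zmax 0.17036293727549218
toptop 291 c [617.2 130.1] size [49.9 46.6] ang 0.87 zmed 168.6 
 [[592.0, 153.0], [593.0, 106.0], [643.0, 107.0], [642.0, 154.0]]
```

It's released and standing. Next I'll back the fingers off along the tool axis.

>>> {"fn": "carry_out", "kwargs": {"motion": "0 0 0 0 0 0 0;0 0.005 0.005 0 0 0 0;0 0.01 0.01 0 0 0 0;0 0.01 0.01 0 0 0 0;0 0.015 0.015 0 0 0 0;0 0.015 0.015 0 0 0 0;0 0.01 0.02 0 0 0 0;0 0 0.03 0 0 0 0;0 0 0.03 0 0 0 0;0 0 0.03 0 0 0 0;0 0 0 0 0 0 0"}}

```text
time_s: 11.87
ee_pos: [0.6189, 0.1911, 0.2885]
eef_rot: [3.129, 0.776, 1.56]
force: [0.7, 0.5, 0.6]
grip_width: 0.0941
grip_force: 0.0
```

```bash
python3 - <<'E'
from b import *
delta(np.zeros(3),Rf)
for n in('scene','top'): np.savez(f'/tmp/{n}4.npz',**cam(n))
look(4,(.618,.13),.02,.168)
c=dict(np.load('/tmp/scene4.npz')); a=cv2.cvtColor(c['pixels'][150:290,290:460],cv2.COLOR_RGB2BGR)
t=dict(np.load('/tmp/top4.npz')); b=cv2.cvtColor(t['pixels'][90:190,235:315],cv2.COLOR_RGB2BGR)
a=cv2.resize(a,(510,420)); b=cv2.resize(b,(288,360)); b=cv2.copyMakeBorder(b,0,60,0,0,0)
cv2.imwrite('pics/ab.png',np.hstack([a,b]))
w=cam('wrist'); save(w,'w2.png'); np.savez('/tmp/wrist4.npz',**w)
E
```

```text
t 11.87 pos [0.6189 0.1911 0.2885] q [ 0.5   0.72  0.89 -0.7   1.88  0.41]
shift [-0.6189 -0.1911 -0.2885] rotvec [-0.52  0.53  0.28] 0.8
far face n 256 278 yaw deg -0.47 lean(dx/dz) deg -0.4 x at y0,z=.1 0.6423
zmax 0.17106655720090722
toptop 291 c [617.4 130. ] size [49.3 46.7] ang 0.59 zmed 168.8 
 [[593.0, 153.0], [593.0, 106.0], [642.0, 107.0], [642.0, 154.0]]
```

View pics/ab.png

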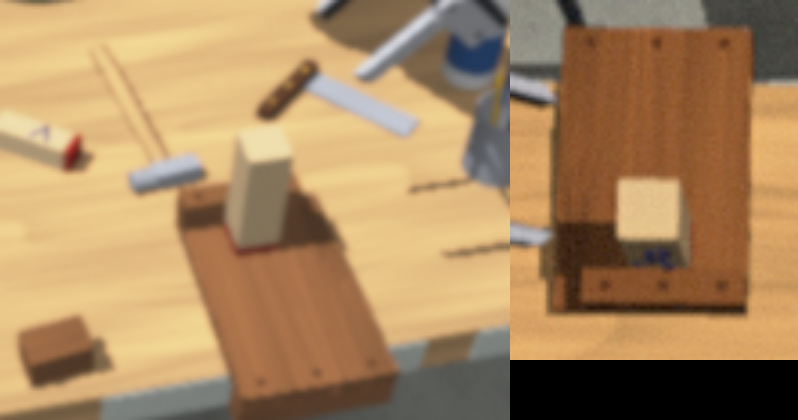

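View pics/w2.png

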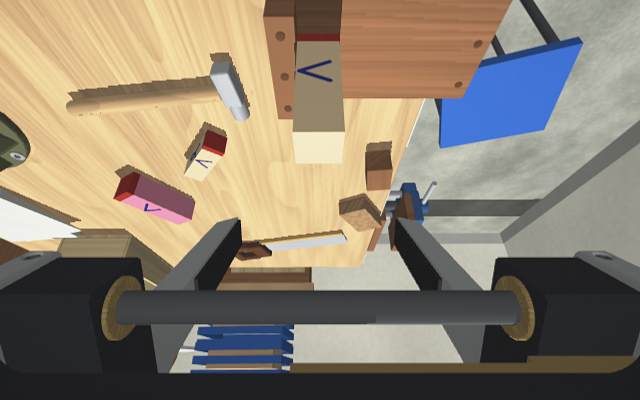

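The blank stands against the stop with the loop facing it and its V side towards the gripper (wrist view, (318,70)). Now I'll measure any remaining gap or skew in the wrist view.

```bash
python3 - <<'E'
from b import *
c=dict(np.load('/tmp/wrist4.npz')); p=cloud(c); x,y,z=p[...,0],p[...,1],p[...,2]
f=(abs(x-.618)<.04)&(abs(y-.153)<.006)&(z>.022)&(z<.162)
for lo in np.arange(.022,.16,.02):
    s=f&(z>=lo)&(z<lo+.02); print(round(lo,3),s.sum(),np.percentile(x[s],[1,99]).round(4) if s.any() else '', np.median(y[s]).round(4))
q=p[f&(abs(x-.618)<.02)]; s=np.linalg.lstsq(np.c_[q[:,0]-.618,q[:,2]-.09,np.ones(len(q))],q[:,1],rcond=None)[0]; print('side face yaw',np.degrees(s[0]),'lean',np.degrees(s[1]),s[2])
t=(abs(z-.058)<.004)&(x>.55)&(x<.61)&(y>.05)&(y<.21)
for lo in np.arange(.06,.2,.02):
    k=t&(y>=lo)&(y<lo+.02)
    if k.sum()>20: print('stop y',round(lo,2),np.percentile(x[k],[1,99]).round(4))
t=(abs(z-.168)<.004)&(abs(x-.618)<.04)&(abs(y-.13)<.04); rect(p[t],'top')
E
```

```text
0.022 478 [0.5958 0.6433] 0.1535
0.042 652 [0.5786 0.6428] 0.1533
0.062 543 [0.5959 0.6429] 0.1534
0.082 602 [0.5959 0.6431] 0.1534
0.102 664 [0.5961 0.6431] 0.1532
0.122 721 [0.5962 0.6431] 0.1533
0.142 816 [0.596 0.643] 0.1532
side face yaw -0.2595495038600131 lean -0.11365152505352445 0.1533710437076202
stop y 0.06 [0.5652 0.587 ]
stop y 0.08 [0.5654 0.5883]
stop y 0.1 [0.5654 0.5908]
stop y 0.12 [0.5655 0.5934]
stop y 0.14 [0.5658 0.6088]
stop y 0.16 [0.5659 0.5952]
stop y 0.18 [0.5659 0.5954]
top 1664 c [619.5 130. ] size [48.1 49.1] ang 0.2 zmed 167.2 
 [[595.0, 154.0], [596.0, 105.0], [644.0, 106.0], [643.0, 155.0]]
```

```bash
python3 -c "
from station import ctrl
print(ctrl.hand_in())"
```

```text
the job is handed in; nothing more can be done
None
```

The leg blank is standing red end down on the bench hook, released, with its face side up against the stop (gap about 0.5 mm or less, skew about 0.1°); nothing else on the bench was touched, and the job was handed in at about 12 s.

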